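Lay the blue-capped seed tube in the V-blocks

ROBOT

A 6-joint arm with a two-finger parallel gripper is mounted at the origin on the work surface. World frame = base frame: x ahead of the robot, y to its left, z up, the work surface at z = 0. Lengths are in m, angles in rad, forces in N, time in s.
With the tool pointing down it reaches from about 0.3 to 0.775 m from the base axis. Payload 14.6 kg.
Tool frame: the origin (TCP) lies on the centre line of the jaws, within the pads' length; the fingertips stand 14 mm ahead of it and the grasp point (between the pads) lies 5 mm behind it; x points along the fingers, y is the direction in which the jaws open and shut, and the axes are right-handed (so a half turn about x gives the same grasp; the last joint's range is limited). The gripper opens to 94 mm and grips with 3 to 60 N. Pads are 16 mm wide; open, the fingers measure 119 mm over their backs; the gripper's body (75 mm by 177 mm) begins 78 mm behind the grasp point.
Start: joints at [-1.324, 0.3, 1.521, -0, 1.321, -0.067], TCP at [0.17, -0.523, 0.219] pointing down, gripper open.
Joint ranges: [-3.03, 3.03], [-0.79, 2.21], [0.23, 2.52], [-1.04, 4.18], [0, 3.07], [-2.55, 2.55]. Speed limits (rad/s): [2.22, 2.22, 2.57, 3.14, 3.14, 3.14].

INTERFACE

Orientations are given as [roll, pitch, yaw] about the fixed x, y, z axes, in that order (R = Rz(yaw) Ry(pitch) Rx(roll)).
In Python, from station import * gives the robot as it stands. The module is installed in compiled form; this text tells all that it offers.
- The arm moves only by the shell command python3 -m handwheel 'ROWS' [FORCE]. ROWS is JSON, a list of rows, each a list of 3 entries, a list of its own where there are three numbers: the shift along the tool's x, y, z in mm, then the turn about the tool's x in rad, then the gripper command: -1 is fully open, 1 is shut, values between are in proportion. In form: [[[dx, dy, dz], spin, gripper], ...]. A call has exactly 5 rows; each row is the pose to reach, as a shift and turn from the pose measured when the call began, along the tool's axes at that moment; what a row does not reach only later rows make up. A row lasts 1/10 s, in which the tool goes at most 50 mm and 8.59 degrees, less where a joint would pass 70% of its speed; a pose out of reach is approached as far as the arm can. A call with a gripper value outside its range is refused whole. The fingers move at their own pace and stop on an object; FORCE is the grip in N (left out, the last holds). Time passes only in rows, so rows that repeat a pose let the fingers close, or fill a call up. It gives the time, the measured TCP pose, the force and the opening at its end, in the units of the state.
- get_obs(): the state, without advancing time (a new reading comes with each control period).
- camera(name): name is "side" or "top"; returns (picture, depth): 400x640x3 uint8, blue, green, red; 400x640 float32, m along the optical axis (not along the pixel's ray), 0 where there is no reading.
- camera_info(name): a dict with "fx", "fy", "cx", "cy" (pixels), "extrinsics" (4x4, takes a point from camera to world coordinates). Camera axes: x right, y down, z forward; pixel columns grow to the right and rows downward; lengths in m; the calibration is good to about 2 mm. A picture is of the moment at which its call begins. camera_info takes no time and is no camera call.
- hand_in(): hands the job in, once; it reports no verdict.
The state is a dict: "time_s": time; "qpos": joint angles; "joint_vel": joint speeds; "tau": joint torques, N m; "ee_pos": TCP position; "eef_rot": TCP orientation; "force": force on the tool from outside, world axes, zero at the start; "moment": the same for the moment, N m; "grip_width": finger opening in m.
Only numpy, scipy, OpenCV 4.12 (cv2) and the standard library are available. Lean on these libraries where they do the work, as an engineer would, in place of code of your own. Each camera call takes 0.05 s, during which the arm holds its last target. There are 200 camera calls.

TASK

Pick the blue-capped sample tube out of the tube rack and lower it gently, without dropping it, into the two green V-blocks of the clamping stand, cap towards the orange stop, ready to be clamped. Its barrel must rest in both Vs, with the cap lying between the V-blocks and the stop; let go of it and leave the red- and yellow-capped tubes in their places.

Things in the scene. Friction and masses are not known exactly. Their poses are not given: they have to be found in the camera images.
- tube_blue: the tube to move: white barrel 36 mm in diameter with a blue band, ribbed blue cap 42 mm in diameter, about 90 g, lying level in the rack. Origin on its axis, about 48 mm above the table; x along the axis towards the cap: barrel from x = -80 to +62 mm, cap +62 to +84 mm. At the origin 62 mm of length are free for fingers between the rack's rails, down to the rack's base plate, 8 mm above the table
- tube_red: the same kind of tube with a red cap, same size, origin and axes; stays in the rack. The rack is a grey 130 x 290 mm plate with two white rails under the tubes at their x = -36 and +36 mm (10 mm thick, tops 30 mm above the table, 5 mm lips beside each tube). The three tubes lie side by side, 100 mm apart, in any order, caps the same way
- tube_yellow: the same kind of tube with a yellow cap, same size, origin and axes, in the same rack; stays there
- cradle: fixed stand: 10 mm base plate, two green V-blocks, orange stop (60 wide, 66 mm high). Origin on the underside below the stop's face towards the Vs; z up, x along the Vs to the stop. V-blocks at x = -140 and -68 mm, 14 mm thick, 60 mm wide, 58 mm apart inside; 90 degree Vs, bottom z = 24, open 48 mm at z = 48 mm. A tube with its origin at x = -104, y = 0, z = 49.5 mm is seated, cap 20 mm from the stop
Things that resemble listed ones, but are neither listed nor needed, are in the scene too. What is shaped like the tube_blue but pink or purple is not meant.

How it is judged:
By the outcome, as a careful person would: the job done as asked, in the order asked, and still so for the second after the job is handed in, with the robot touching nothing.
It also fails if it takes over 40 s, if anything falls off the work surface, if the arm or the gripper's body presses on something with over 40 N, if the wrist force passes 120 N, or if a joint passes its speed limit or range.

## Working session

There is one attempt and no reset: what is moved stays moved. The work goes in short steps, Python scripts to look and compute and a shell command to move; the robot and the scene stay as the last step left them, time stands still between calls to the robot, and variables do not carry over. Pictures are saved under pics/ and viewed, about 8 in all and at most 12, crops included, and the job is handed in when it is done.

```bash
mkdir -p pics; cat > h.py <<'E'
from station import *
import numpy as np, cv2
def cloud(n):
    p,d=camera(n);i=camera_info(n)
    v,u=np.mgrid[0:400,0:640]
    P=np.stack([(u-i['cx'])/i['fx']*d,(v-i['cy'])/i['fy']*d,d,np.ones_like(d)],-1)@np.array(i['extrinsics']).T
    P=P[...,:3]; P[d==0]=np.nan
    return p,P
E
python3 - <<'E'
from h import *
for n in('top','side'):
    p,P=cloud(n);cv2.imwrite(f'pics/{n}1.png',p);np.save(n,P);np.save(n+'p',p);i=camera_info(n);print(n,i['fx'],np.round(i['extrinsics'],3).tolist())
o=get_obs();print({k:np.round(v,3).tolist() for k,v in o.items()})
E
```

```text
top 396.56139988778494 [[-0.021, -0.999, 0.041, 0.484], [-1.0, 0.021, -0.013, 0.058], [0.012, -0.041, -0.999, 1.13], [0.0, 0.0, 0.0, 1.0]]
side 368.1656329532976 [[-0.909, -0.279, 0.31, 0.235], [-0.417, 0.635, -0.651, 0.654], [-0.015, -0.721, -0.693, 0.722], [0.0, 0.0, 0.0, 1.0]]
{'time_s': 0.1, 'qpos': [-1.324, 0.3, 1.522, -0.0, 1.321, -0.067], 'joint_vel': [-0.001, -0.001, -0.003, -0.001, 0.001, 0.001], 'tau': [-0.001, -53.265, -35.329, 0.071, 0.024, -0.0], 'ee_pos': [0.17, -0.523, 0.219], 'eef_rot': [-1.618, 1.57, 1.838], 'force': [-0.358, 0.833, 0.225], 'moment': [0.015, -0.018, -0.022], 'grip_width': 0.094}
```

View pics/top1.png

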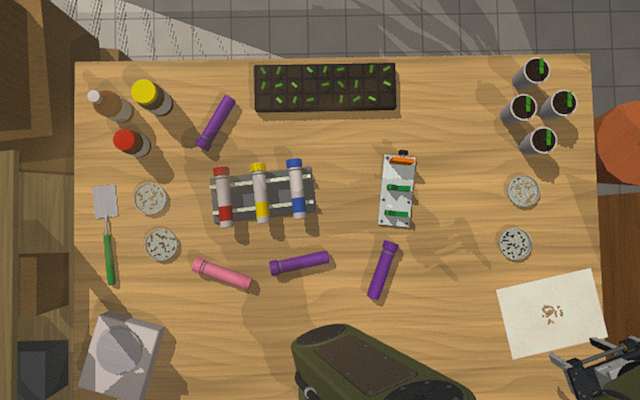

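View pics/side1.png

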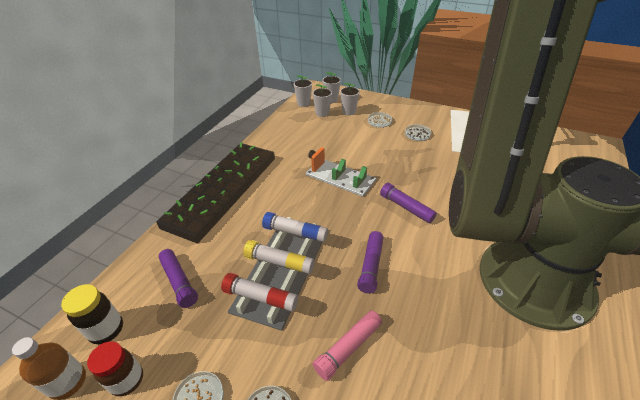

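The top view shows the rack with red (222,195), yellow (260,192) and blue (296,188) tubes, caps up-image (+x). The cradle is at (397,190) with its orange stop at (402,160) and green Vs at (397,188) and (396,213). The side view shows the blue tube at (295,226) and the cradle at (342,172).

Possible confusions: purple tubes at (216,123), (300,263) and (382,270), and a pink one at (222,274). By the description, the choice is the blue-capped tube in the rack at (296,188). I'll check it in a close crop while measuring.

```bash
python3 - <<'E'
from h import *
T=np.load('topp.npy');S=np.load('sidep.npy')
cv2.imwrite('pics/crop1.png',np.vstack([cv2.resize(T[140:240,200:430],None,fx=3,fy=3),cv2.resize(S[140:240,200:430],None,fx=3,fy=3)])[:600])
box={'top':(140,240,200,430),'side':(140,320,215,390)}
for n,p in(('top',T),('side',S)):
    P=np.load(n+'.npy');h=cv2.cvtColor(p,cv2.COLOR_BGR2HSV);a,b,c,d=box[n]
    m0=np.zeros(p.shape[:2],bool);m0[a:b,c:d]=1
    for col,lo,hi in(('blue',105,125),('green',50,85),('orange',5,16),('yellow',22,32)):
        m=m0&(h[...,0]>=lo)&(h[...,0]<=hi)&(h[...,1]>140)&(h[...,2]>60)
        k,l,st,ce=cv2.connectedComponentsWithStats(m.astype('u1'))
        for j in range(1,k):
            if st[j,4]<25: continue
            Q=P[l==j];Q=Q[~np.isnan(Q[:,0])];z=np.percentile(Q[:,2],90)
            t=Q[Q[:,2]>z-.008]
            print(n,col,ce[j].round(),st[j,4],'top mean',t.mean(0).round(4),'zmax',z.round(4),'lo',np.percentile(Q,3,axis=0).round(3),'hi',np.percentile(Q,97,axis=0).round(3))
# blue tube: points above 0.05 in top
P=np.load('top.npy');X=P[150:230,280:312].reshape(-1,3);X=X[X[:,2]>.045]
c=X[:,:2].mean(0);u=np.linalg.svd(X[:,:2]-c)[2][0];u*=np.sign(u[0]);s=(X[:,:2]-c)@u
print('tube c',c,'yaw',np.arctan2(u[1],u[0]),'ends',(c+u*s.min()),(c+u*s.max()),'z',np.percentile(X[:,2],[50,90,98]))
mid=np.abs(s)<.05;w=(X[:,:2]-c)@[-u[1],u[0]]
print('width',np.percentile(w[mid],[1,99]))
E
```

```text
top blue [293. 163.] 104 top mean [0.6337 0.1225 0.0668] zmax 0.0694 lo [0.624 0.104 0.053] hi [0.643 0.139 0.07 ]
top blue [297. 205.] 133 top mean [0.52   0.1128 0.0646] zmax 0.0674 lo [0.503 0.1   0.058] hi [0.538 0.125 0.068]
top green [399. 188.] 103 top mean [ 0.5624 -0.1672  0.045 ] zmax 0.0474 lo [ 0.555 -0.193  0.025] hi [ 0.569 -0.136  0.049]
top green [396. 213.] 95 top mean [ 0.491  -0.1601  0.0459] zmax 0.0491 lo [ 0.483 -0.185  0.023] hi [ 0.498 -0.128  0.05 ]
top orange [401. 161.] 143 top mean [ 0.6353 -0.1731  0.0652] zmax 0.0675 lo [ 0.627 -0.2    0.033] hi [ 0.643 -0.145  0.068]
top orange [220. 170.] 91 top mean [0.6144 0.3194 0.0653] zmax 0.0684 lo [ 0.604  0.302 -0.003] hi [0.637 0.351 0.071]
top orange [230. 212.] 44 top mean [0.5045 0.2975 0.059 ] zmax 0.0628 lo [0.486 0.292 0.045] hi [0.52  0.303 0.065]
top yellow [257. 167.] 132 top mean [0.6239 0.2219 0.0666] zmax 0.0688 lo [ 0.615  0.203 -0.   ] hi [0.644 0.24  0.07 ]
top yellow [262. 209.] 185 top mean [0.5105 0.211  0.0639] zmax 0.0667 lo [0.493 0.194 0.051] hi [0.529 0.225 0.068]
side blue [267. 218.] 74 top mean [0.6333 0.127  0.0668] zmax 0.0697 lo [0.624 0.114 0.058] hi [0.642 0.14  0.071]
side blue [310. 229.] 127 top mean [0.5196 0.1176 0.0642] zmax 0.0668 lo [0.503 0.108 0.054] hi [0.536 0.126 0.068]
side orange [317. 159.] 228 top mean [ 0.6346 -0.1722  0.0639] zmax 0.0656 lo [ 0.627 -0.204  0.013] hi [ 0.655 -0.145  0.067]
side yellow [249. 248.] 173 top mean [0.6231 0.2236 0.067 ] zmax 0.0695 lo [0.613 0.202 0.038] hi [0.635 0.241 0.071]
side yellow [294. 261.] 258 top mean [0.5101 0.2142 0.0645] zmax 0.0669 lo [0.492 0.201 0.045] hi [0.528 0.228 0.068]
tube c [0.56428553 0.11581773] yaw 0.09071664107883101 ends [0.48134903 0.1082733 ] [0.64420494 0.1230877 ] z [0.06270477 0.06723756 0.06933253]
width [-0.01690652  0.01803482]
```

View pics/crop1.png

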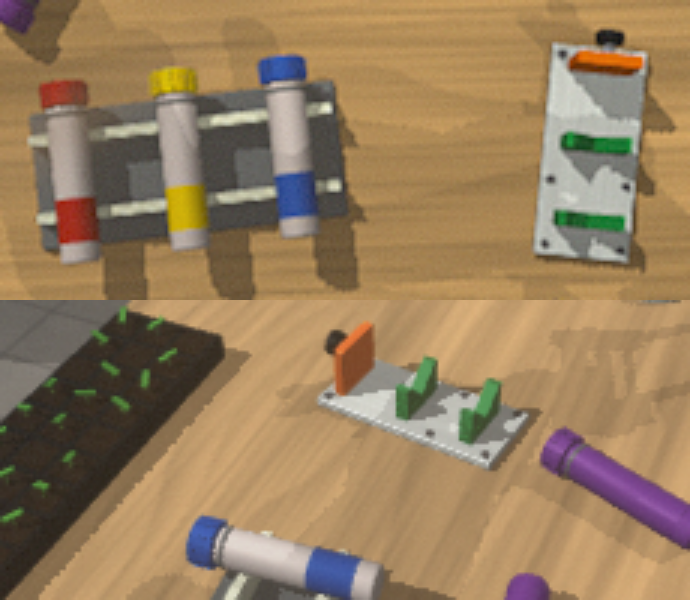

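The crop confirms it: blue cap, white barrel and blue band, at the rack's right end next to yellow. Next, a helper that turns a target pose into tool-axis shifts and spin.

```bash
cat >> h.py <<'E'
from scipy.spatial.transform import Rotation as Ro
def go(x,y,z,yaw):
    "TCP target, yaw = direction of the tube axis; jaws open across it"
    o=get_obs();R=Ro.from_euler('xyz',o['eef_rot']).as_matrix()
    d=R.T@(np.array([x,y,z])-o['ee_pos'])*1000
    yw=np.array([-np.sin(yaw),np.cos(yaw),0]);s=np.arctan2(yw@R[:,2],yw@R[:,1])
    s=(s+np.pi/2)%np.pi-np.pi/2
    print('shift',d.round(1),'spin',s.round(3),'q',np.round(o['qpos'],2),'pos',np.round(o['ee_pos'],4),'F',np.round(o['force'],1),'w',o['grip_width'],'t',o['time_s'],'R',R.round(2).tolist())
E
python3 - <<'E'
from h import *
go(.5605,.1155,.18,.088)
# refine the cradle from its plate and stop in both views
for n,(a,b,c,d) in(('top',(148,235,370,425)),('side',(145,200,300,385))):
    X=np.load(n+'.npy')[a:b,c:d].reshape(-1,3)
    pl=X[(X[:,2]>.006)&(X[:,2]<.016)];hi=X[(X[:,2]>.035)]
    print(n,cv2.minAreaRect((pl[:,:2]*1000).astype('f4')))
    for lo,h in((.47,.51),(.54,.58),(.61,.66)):
        k=hi[(hi[:,0]>lo)&(hi[:,0]<h)&(hi[:,1]<-.1)&(hi[:,1]>-.22)]
        if len(k)>4: print(cv2.minAreaRect((k[:,:2]*1000).astype('f4')),np.percentile(k[:,2],[50,95]).round(4))
E
```

```text
shift [  39.5 -486.6 -568.8] spin 0.226 q [-1.32  0.3   1.52 -0.    1.32 -0.07] pos [ 0.1697 -0.5229  0.2189] F [-0.4  0.8  0.2] w 0.09372905916532542 t 0.1 R [[-0.0, 0.31, -0.95], [0.0, -0.95, -0.31], [-1.0, -0.0, -0.0]]
top ((566.3401489257812, -167.4960174560547), (93.58824157714844, 222.0174102783203), 83.06587219238281)
((490.5955505371094, -156.40145874023438), (59.74542999267578, 13.933600425720215), 83.05595397949219) [0.0435 0.0501]
((561.8611450195312, -165.55813598632812), (60.243812561035156, 14.296332359313965), 82.896240234375) [0.0437 0.0487]
((644.63427734375, -174.9646759033203), (58.722869873046875, 31.69756507873535), 82.33863830566406) [0.0625 0.068 ]
side ((526.356201171875, -162.1141357421875), (93.55916595458984, 255.60601806640625), 81.91154479980469)
((490.5877990722656, -157.98599243164062), (64.22581481933594, 14.518584251403809), 82.44639587402344) [0.0422 0.0493]
((562.1531372070312, -167.43475341796875), (61.76264572143555, 16.03348731994629), 82.62499237060547) [0.043  0.0482]
((643.8859252929688, -175.34646606445312), (62.0772705078125, 30.58656120300293), 84.43537139892578) [0.056 0.067]
```

The two views agree on the cradle: seat (0.526, -0.162), yaw about -0.125. The blue tube's origin is (0.5605, 0.1155), yaw about 0.088, axis z about 0.049. Moving above the tube.

```bash
python3 -m handwheel '[[[2,-32,-38],0.02,-1],[[5,-65,-76],0.05,-1],[[8,-97,-114],0.08,-1],[[10,-130,-152],0.1,-1],[[12,-162,-190],0.12,-1]]' 20; python3 -m handwheel '[[[2,-32,-38],0.02,-1],[[5,-65,-76],0.04,-1],[[8,-97,-114],0.06,-1],[[10,-130,-152],0.08,-1],[[12,-162,-190],0.1,-1]]'; python3 -c "from h import *;go(.5605,.1155,.18,.088)"
```

```text
time_s: 0.6
ee_pos: [0.3007, -0.3085, 0.2069]
eef_rot: [-1.465, 1.57, 1.869]
force: [0.4, -0.9, 0.2]
grip_width: 0.0939
time_s: 1.1
ee_pos: [0.4559, -0.1125, 0.195]
eef_rot: [-1.309, 1.57, 1.924]
force: [0.1, -0.7, 0.6]
grip_width: 0.094
shift [  15.2 -217.5 -125. ] spin 0.004 q [-0.32  0.14  1.77  0.    1.23  1.16] pos [ 0.4559 -0.1125  0.195 ] F [ 0.1 -0.7  0.6] w 0.09396283044297543 t 1.1 R [[-0.0, 0.09, -1.0], [0.0, -1.0, -0.09], [-1.0, -0.0, 0.0]]
```

```bash
python3 -m handwheel '[[[3,-43,-25],0,-1],[[6,-86,-50],0,-1],[[9,-130,-75],0,-1],[[12,-173,-100],0,-1],[[15,-217,-125],0.004,-1]]'; python3 -m handwheel '[[[0,0,0],0,-1],[[0,0,0],0,-1],[[0,0,0],0,-1],[[0,0,0],0,-1],[[0,0,0],0,-1]]' ; python3 - <<'E'
from h import *
go(.5605,.1155,.043,.088)
p,P=cloud('top');q,Q=cloud('side')
cv2.imwrite('pics/c2.png',np.hstack([cv2.resize(p[110:250,190:340],None,fx=2.6,fy=2.6),cv2.resize(q[170:310,220:370],None,fx=2.6,fy=2.6)]))
E
```

```text
time_s: 1.6
ee_pos: [0.5596, 0.1144, 0.18]
eef_rot: [-1.002, 1.569, 2.228]
force: [0.0, -0.7, 1.0]
grip_width: 0.0939
time_s: 2.1
ee_pos: [0.5596, 0.1134, 0.1804]
eef_rot: [-1.342, 1.57, 1.886]
force: [-0.1, -0.0, 0.4]
grip_width: 0.0938
shift [137.4  -1.9  -1.1] spin -0.002 q [0.14 0.38 1.51 0.   1.25 1.62] pos [0.5596 0.1134 0.1804] F [-0.1 -0.   0.4] w 0.09383461447985111 t 2.1 R [[-0.0, 0.09, -1.0], [0.0, -1.0, -0.09], [-1.0, -0.0, 0.0]]
```

View pics/c2.png

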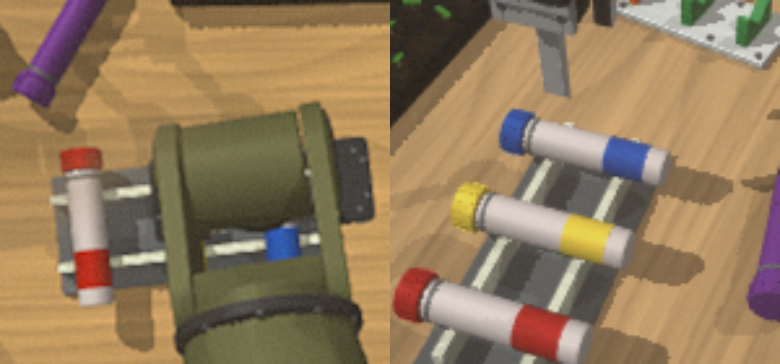

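In the side half, a finger stands above the blue tube at about (555,70), with the tubes undisturbed. The top half shows the wrist over the blue tube, whose band is visible at (283,240). Descending.

```bash
python3 -m handwheel '[[[30,-2,-1],0,-1],[[60,-2,-1],0,-1],[[85,-2,-1],0,-1],[[100,-2,-1],0,-1],[[110,-2,-1],0,-1]]' ; python3 -m handwheel '[[[8,0,0],0,-1],[[16,0,0],0,-1],[[24,0,0],0,-1],[[27,0,0],0,-1],[[27,0,0],0,-1]]'; python3 -c "from h import *;go(.5605,.1155,.043,.088)"
```

```text
time_s: 2.7
ee_pos: [0.5603, 0.1157, 0.0695]
eef_rot: [-0.829, 1.569, 2.4]
force: [0.3, -0.1, 0.2]
grip_width: 0.0944
time_s: 3.2
ee_pos: [0.5601, 0.1157, 0.0423]
eef_rot: [-0.643, 1.569, 2.585]
force: [0.0, 0.6, -0.1]
grip_width: 0.0945
shift [-0.7  0.2 -0.3] spin -0.001 q [0.14 0.55 1.61 0.   0.98 1.62] pos [0.5601 0.1157 0.0423] F [ 0.   0.6 -0.1] w 0.09451394102705162 t 3.2 R [[-0.0, 0.09, -1.0], [0.0, -1.0, -0.09], [-1.0, -0.0, 0.0]]
```

```bash
python3 -m handwheel '[[[0,0,0],0,0],[[0,0,0],0,0.1],[[0,0,0],0,0.2],[[0,0,0],0,0.3],[[0,0,0],0,0.5]]' 20; python3 -m handwheel '[[[0,0,0],0,1],[[0,0,0],0,1],[[0,0,0],0,1],[[0,0,0],0,1],[[0,0,0],0,1]]' 25
```

```text
time_s: 3.7
ee_pos: [0.5602, 0.1157, 0.0424]
eef_rot: [-0.728, 1.569, 2.5]
force: [-0.2, 0.4, -0.2]
grip_width: 0.0577
time_s: 4.2
ee_pos: [0.5602, 0.1157, 0.0424]
eef_rot: [-0.728, 1.569, 2.5]
force: [0.2, -0.4, 0.3]
grip_width: 0.0356
```

Closed at 35.6 mm, which matches the barrel. Lifting straight up, gently.

```bash
python3 -m handwheel '[[[-5,0,0],0,1],[[-12,0,0],0,1],[[-22,0,0],0,1],[[-34,0,0],0,1],[[-46,0,0],0,1]]' ; python3 -m handwheel '[[[-14,0,0],0,1],[[-28,0,0],0,1],[[-42,0,0],0,1],[[-54,0,0],0,1],[[-60,0,0],0,1]]'; python3 - <<'E'
from h import *
go(.5263,-.1617,.14,-.125)
p,P=cloud('top');q,Q=cloud('side')
cv2.imwrite('pics/c3.png',cv2.resize(q[120:320,200:420],None,fx=2.6,fy=2.6))
E
```

```text
time_s: 4.7
ee_pos: [0.5604, 0.1157, 0.0898]
eef_rot: [-1.143, 1.57, 2.085]
force: [-0.8, 0.5, -0.9]
grip_width: 0.0351
time_s: 5.2
ee_pos: [0.5608, 0.1157, 0.1514]
eef_rot: [-2.287, 1.569, 0.942]
force: [-0.0, 0.1, -0.5]
grip_width: 0.0352
shift [ 11.  273.4  58.4] spin 0.212 q [0.14 0.41 1.53 0.   1.19 1.62] pos [0.5608 0.1157 0.1514] F [-0.   0.1 -0.5] w 0.035208062570850324 t 5.2 R [[0.0, 0.09, -1.0], [0.0, -1.0, -0.09], [-1.0, -0.0, -0.0]]
```

View pics/c3.png

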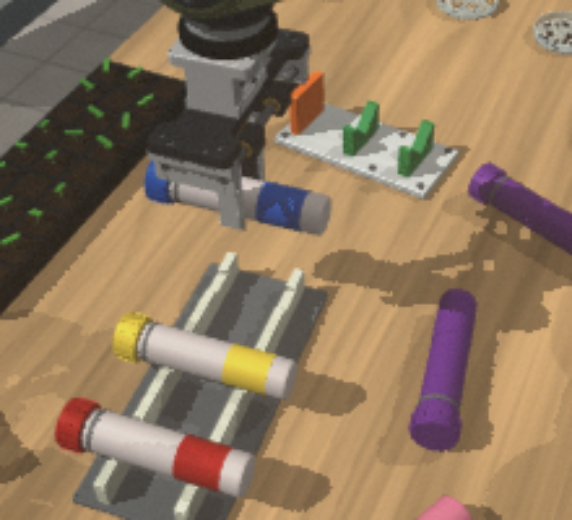

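The blue tube is held level, with its cap (160,183) still towards +x and its band at (280,205). Yellow and red are undisturbed in the rack. Moving over the cradle.

```bash
python3 -m handwheel '[[[0,15,3],0.01,1],[[1,45,9],0.04,1],[[2,85,18],0.07,1],[[3,125,26],0.1,1],[[4,160,34],0.13,1]]' ; python3 -m handwheel '[[[1,35,7],0.03,1],[[1,65,14],0.05,1],[[2,90,19],0.06,1],[[2,105,22],0.07,1],[[3,110,23],0.08,1]]'; python3 -m handwheel '[[[0,0,0],0,1],[[0,0,0],0,1],[[0,0,0],0,1],[[0,0,0],0,1],[[0,0,0],0,1]]';  python3 - <<'E'
from h import *
go(.5263,-.1617,.08,-.125)
p,P=cloud('top');q,Q=cloud('side')
cv2.imwrite('pics/c4.png',np.hstack([cv2.resize(p[130:260,350:450],None,fx=3.8,fy=3.8),cv2.resize(q[80:210,280:390],None,fx=3.8,fy=3.8)]))
h=cv2.cvtColor(q,cv2.COLOR_BGR2HSV);m=(h[...,0]>=105)&(h[...,0]<=125)&(h[...,1]>140)&(h[...,2]>60)
k,l,st,ce=cv2.connectedComponentsWithStats(m.astype('u1'))
for j in range(1,k):
    if st[j,4]>25:
        X=Q[l==j];X=X[~np.isnan(X[:,0])];print(ce[j].round(),st[j,4],np.percentile(X,[3,50,97],axis=0).round(4).tolist())
E
```

```text
time_s: 5.8
ee_pos: [0.5397, -0.0493, 0.1457]
eef_rot: [-1.083, 1.569, 2.013]
force: [1.4, -0.2, -0.8]
grip_width: 0.0352
time_s: 6.3
ee_pos: [0.511, -0.1595, 0.1423]
eef_rot: [-0.746, 1.569, 2.267]
force: [0.6, 0.5, -1.3]
grip_width: 0.0354
time_s: 6.8
ee_pos: [0.5112, -0.1591, 0.1423]
eef_rot: [-0.77, 1.569, 2.245]
force: [-0.4, 0.3, -0.3]
grip_width: 0.0353
shift [ 62.3   0.8 -15.4] spin -0.002 q [-0.37  0.34  1.65  0.    1.15  1.33] pos [ 0.5112 -0.1591  0.1423] F [-0.4  0.3 -0.3] w 0.03527923664869683 t 6.8 R [[-0.0, -0.13, -0.99], [0.0, -0.99, 0.13], [-1.0, -0.0, 0.0]]
[330. 132.] 46 [[0.5777, -0.165, 0.1522], [0.5862, -0.1543, 0.162], [0.5954, -0.1479, 0.168]]
```

View pics/c4.png

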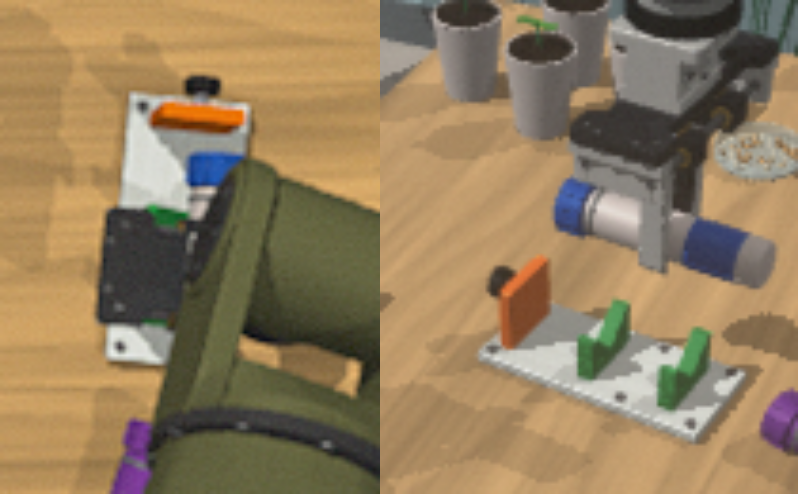

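The side half shows the tube level above the cradle, cap (572,205) on the side of the stop (525,300). The top half shows the cap (215,168) short of the stop. The cap position agrees with the TCP, so the tube hasn't slipped. Aligning first, then descending in stages.

```bash
python3 -m handwheel '[[[5,1,-5],0,1],[[18,1,-10],0,1],[[33,1,-15],0,1],[[48,1,-15],-0.002,1],[[58,1,-15],-0.002,1]]' ; python3 -m handwheel '[[[0,0,0],0,1],[[0,0,0],0,1],[[0,0,0],0,1],[[0,0,0],0,1],[[0,0,0],0,1]]';  python3 - <<'E'
from h import *
go(.5263,-.1617,.0443,-.125)
q,Q=cloud('side')
cv2.imwrite('pics/c5.png',cv2.resize(q[100:210,270:390],None,fx=5,fy=5))
E
```

```text
time_s: 7.4
ee_pos: [0.5253, -0.1618, 0.0818]
eef_rot: [-0.442, 1.567, 2.574]
force: [0.9, -0.7, -1.0]
grip_width: 0.0355
time_s: 7.9
ee_pos: [0.5256, -0.1619, 0.0823]
eef_rot: [-0.5, 1.568, 2.516]
force: [-0.3, -0.0, -0.4]
grip_width: 0.0354
shift [38.  -0.3 -0.8] spin -0.001 q [-0.37  0.45  1.65  0.    1.04  1.33] pos [ 0.5256 -0.1619  0.0823] F [-0.3 -0.  -0.4] w 0.035389448753614446 t 7.9 R [[-0.0, -0.13, -0.99], [0.0, -0.99, 0.13], [-1.0, -0.0, 0.0]]
```

View pics/c5.png

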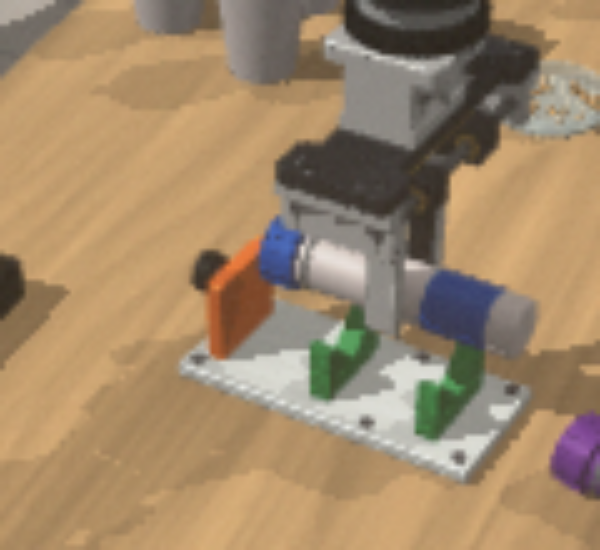

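The tube hangs parallel above both Vs (340,350 and 450,390), with the cap (282,252) between the front V and the stop. Lowering most of the way, then slowly with an eye on the force.

```bash
python3 -m handwheel '[[[7,0,-1],0,1],[[14,0,-1],0,1],[[20,0,-1],0,1],[[25,0,-1],0,1],[[28,0,-1],0,1]]' ; python3 -m handwheel '[[[1.5,0,0],0,1],[[3,0,0],0,1],[[4.5,0,0],0,1],[[6,0,0],0,1],[[7,0,0],0,1]]'
```

```text
time_s: 8.45
ee_pos: [0.5262, -0.1619, 0.0535]
eef_rot: [-0.449, 1.567, 2.567]
force: [-0.6, -0.2, -1.5]
grip_width: 0.0352
time_s: 8.95
ee_pos: [0.5262, -0.1619, 0.0464]
eef_rot: [-0.447, 1.567, 2.569]
force: [0.6, 0.2, -1.4]
grip_width: 0.0352
```

```bash
python3 -m handwheel '[[[0.5,0,0],0,1],[[1,0,0],0,1],[[1.5,0,0],0,1],[[2,0,0],0,1],[[2,0,0],0,1]]'; python3 -c "from h import *;go(.5263,-.1617,.0443,-.125)"
```

```text
time_s: 9.45
ee_pos: [0.5265, -0.1624, 0.045]
eef_rot: [-0.356, 1.568, 2.66]
force: [-2.0, -3.1, 5.6]
grip_width: 0.0353
shift [ 0.7 -0.7  0.2] spin -0.001 q [-0.37  0.51  1.67  0.    0.96  1.33] pos [ 0.5265 -0.1624  0.045 ] F [-2.  -3.1  5.6] w 0.03527451818241046 t 9.45 R [[-0.0, -0.13, -0.99], [0.0, -0.99, 0.13], [-1.0, -0.0, 0.0]]
```

Contact: 5.6 N up and 3 N towards -y, so the tube is slightly left of the V centre. Nudging towards -y and settling.

```bash
python3 -m handwheel '[[[0,0.4,0],0,1],[[0,0.8,0],0,1],[[0,0.8,0],0,1],[[0,0.8,0],0,1],[[0,0.8,0],0,1]]'; python3 -c "from h import *;go(.5263,-.1617,.0443,-.125)"
```

```text
time_s: 9.95
ee_pos: [0.5263, -0.1631, 0.0449]
eef_rot: [-0.357, 1.568, 2.659]
force: [0.0, 0.5, -0.8]
grip_width: 0.0354
shift [ 0.6 -1.4  0.2] spin -0.001 q [-0.37  0.51  1.67  0.    0.96  1.33] pos [ 0.5263 -0.1631  0.0449] F [ 0.   0.5 -0.8] w 0.035399071737104805 t 9.95 R [[-0.0, -0.13, -0.99], [0.0, -0.99, 0.13], [-1.0, -0.0, 0.0]]
```

```bash
python3 -m handwheel '[[[0.3,0,0],0,1],[[0.6,0,0],0,1],[[0.9,0,0],0,1],[[1.2,0,0],0,1],[[1.2,0,0],0,1]]'; python3 -c "from h import *;go(.5263,-.1617,.0443,-.125)"
```

```text
time_s: 10.45
ee_pos: [0.5265, -0.1634, 0.0441]
eef_rot: [-0.293, 1.568, 2.723]
force: [-2.2, -2.4, 4.3]
grip_width: 0.0354
shift [-0.2 -1.6  0.4] spin -0.001 q [-0.37  0.51  1.67  0.    0.96  1.33] pos [ 0.5265 -0.1634  0.0441] F [-2.2 -2.4  4.3] w 0.03536061572515415 t 10.45 R [[-0.0, -0.13, -0.99], [0.0, -0.99, 0.13], [-1.0, -0.0, 0.0]]
```

```bash
python3 -m handwheel '[[[0,0.4,0],0,1],[[0,0.8,0],0,1],[[0.2,0.8,0],0,1],[[0.6,0.8,0],0,1],[[0.8,0.8,0],0,1]]'; python3 -c "from h import *;go(.5263,-.1617,.0443,-.125)"
```

```text
time_s: 10.95
ee_pos: [0.5265, -0.1638, 0.0438]
eef_rot: [-0.477, 1.568, 2.539]
force: [-3.3, 4.1, 10.6]
grip_width: 0.0355
shift [-0.5 -2.1  0.5] spin -0.001 q [-0.37  0.51  1.67  0.    0.96  1.33] pos [ 0.5265 -0.1638  0.0438] F [-3.3  4.1 10.6] w 0.0355359718416988 t 10.95 R [[-0.0, -0.13, -0.99], [0.0, -0.99, 0.13], [-1.0, -0.0, 0.0]]
```

The side force flipped and the vertical force rose, so both V faces are in contact and the tube is seated. Easing the load, then opening gradually.

```bash
python3 -m handwheel '[[[0.2,0,0],0,1],[[0.1,-0.1,0],0,1],[[0.1,-0.1,0],0,0.3],[[0.1,-0.1,0],0,0.25],[[0.1,-0.1,0],0,0.22]]' 5; python3 -m handwheel '[[[0,0,0],0,0.2],[[0,0,0],0,0.1],[[0,0,0],0,-0.1],[[0,0,0],0,-0.3],[[0,0,0],0,-0.5]]';python3 -m handwheel '[[[0,0,0],0,-0.6],[[0,0,0],0,-0.7],[[0,0,0],0,-0.7],[[0,0,0],0,-0.7],[[0,0,0],0,-0.7]]'; python3 - <<'E'
from h import *
go(.5263,-.1637,.15,-.125)
q,Q=cloud('side')
cv2.imwrite('pics/c6.png',cv2.resize(q[100:210,270:390],None,fx=5,fy=5))
E
```

```text
time_s: 11.45
ee_pos: [0.5264, -0.1637, 0.0435]
eef_rot: [-0.397, 1.568, 2.619]
force: [-0.8, -0.1, 0.4]
grip_width: 0.0365
time_s: 11.95
ee_pos: [0.5264, -0.1637, 0.0434]
eef_rot: [-0.403, 1.568, 2.613]
force: [-0.4, -0.4, 1.6]
grip_width: 0.0627
time_s: 12.45
ee_pos: [0.5264, -0.1637, 0.0434]
eef_rot: [-0.402, 1.568, 2.614]
force: [-0.0, -0.9, 0.4]
grip_width: 0.0798
shift [-1.066e+02 -1.000e-01  3.000e-01] spin -0.001 q [-0.37  0.51  1.67  0.    0.96  1.33] pos [ 0.5264 -0.1637  0.0434] F [-0.  -0.9  0.4] w 0.0797622211366629 t 12.45 R [[-0.0, -0.13, -0.99], [0.0, -0.99, 0.13], [-1.0, -0.0, 0.0]]
```

View pics/c6.png

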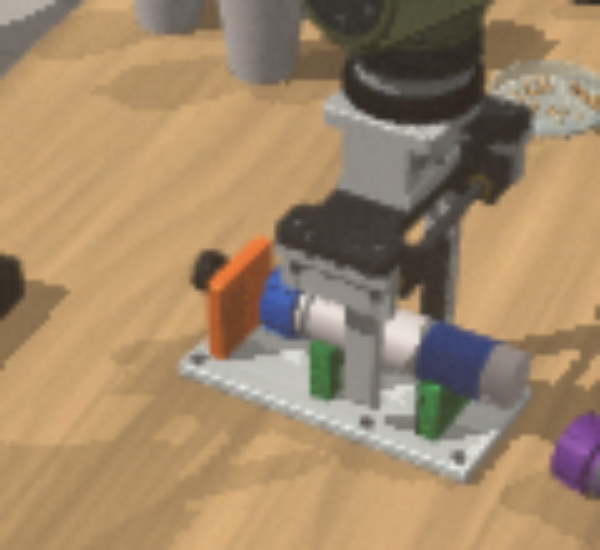

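The tube rests in both Vs, cap (282,303) between the front V and the stop, with the fingers open and clear. Retreating straight up and away to one side.

```bash
python3 -m handwheel '[[[-10,0,0],0,-0.7],[[-30,0,0],0,-0.7],[[-55,0,0],0,-0.7],[[-80,0,0],0,-0.7],[[-110,0,0],0,-0.7]]'; python3 -m handwheel '[[[-10,40,0],0,-0.7],[[-20,80,0],0,-0.7],[[-30,120,0],0,-0.7],[[-30,160,0],0,-0.7],[[-30,180,0],0,-0.7]]'; python3 -m handwheel '[[[0,0,0],0,-0.7],[[0,0,0],0,-0.7],[[0,0,0],0,-0.7],[[0,0,0],0,-0.7],[[0,0,0],0,-0.7]]'; python3 - <<'E'
from h import *
p,P=cloud('top');q,Q=cloud('side')
cv2.imwrite('pics/c7.png',np.vstack([cv2.resize(p[140:250,200:430],None,fx=2.6,fy=2.6),cv2.resize(q[120:240,200:430],None,fx=2.6,fy=2.6)]))
for n,a,A in(('top',p,P),('side',q,Q)):
    h=cv2.cvtColor(a,cv2.COLOR_BGR2HSV);m=(h[...,0]>=105)&(h[...,0]<=125)&(h[...,1]>140)&(h[...,2]>60)
    k,l,st,ce=cv2.connectedComponentsWithStats(m.astype('u1'))
    for j in range(1,k):
        X=A[l==j];X=X[~np.isnan(X[:,0])]
        if st[j,4]>25 and len(X) and .4<np.median(X[:,0])<.7: print(n,ce[j].round(),np.percentile(X,[3,50,97],axis=0).round(4).tolist())
E
```

```text
time_s: 13.0
ee_pos: [0.5263, -0.1638, 0.1548]
eef_rot: [-0.382, 1.568, 2.634]
force: [0.7, 0.3, 0.8]
grip_width: 0.0798
time_s: 13.5
ee_pos: [0.5031, -0.3451, 0.1855]
eef_rot: [-0.201, 1.569, 2.813]
force: [0.9, -0.2, 0.1]
grip_width: 0.0796
time_s: 14.0
ee_pos: [0.5034, -0.3442, 0.1857]
eef_rot: [-0.202, 1.569, 2.814]
force: [0.0, 0.7, -0.0]
grip_width: 0.0798
top [401. 173.] [[0.5909, -0.1883, 0.0546], [0.5997, -0.167, 0.0662], [0.6105, -0.1511, 0.0721]]
top [397. 215.] [[0.4702, -0.1717, 0.0549], [0.4865, -0.1541, 0.0646], [0.5052, -0.1397, 0.0698]]
side [326. 157.] [[0.5931, -0.1764, 0.0571], [0.6005, -0.1622, 0.0667], [0.6099, -0.1526, 0.0704]]
side [360. 169.] [[0.4711, -0.1602, 0.0576], [0.4881, -0.1493, 0.0645], [0.5053, -0.1427, 0.0688]]
```

View pics/c7.png

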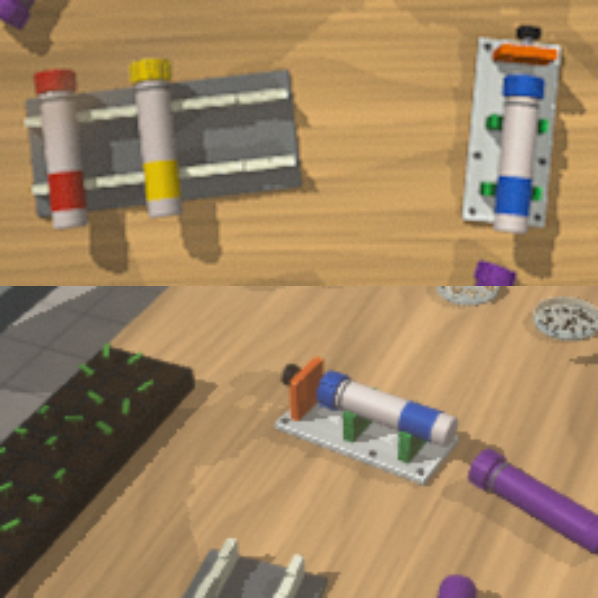

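The tube lies centred in both Vs: cap (523,87) behind the stop (525,53), green showing on both sides at (495,122), (541,126), (488,188) and (537,193). Cap top is at z ≈ 0.071 and barrel top at ≈ 0.068, both as expected when seated. Red and yellow are in place.

```bash
python3 -c "from station import *;print(hand_in())"
```

```text
the job is handed in; nothing more can be done
None
```

I picked the blue-capped tube out of the rack and lowered it slowly into the two V-blocks, cap towards the orange stop. I then let go, backed the arm clear and handed in at about 14 s on the robot's clock. `hand_in()` gave no verdict.

- **Contact:** the tube first touched the left V faces, because my centring was about 2 mm off in y. I corrected it in two small nudges. The highest force I read was about 11 N, just before release.
- **Seating:** in the last pictures from both cameras the tube lies centred in both Vs. The cap top is at about 71 mm and the barrel top at about 68 mm, which match the seated heights.
- **Cap:** it lies between the front V-block and the stop, with a gap of roughly 20 mm.
- **Other tubes:** red and yellow are still in their places in the rack.

No check failed. The only disagreement was that y offset.

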